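Seat the grinding disc of a spice grinder and close its cover

ROBOT

A 6-joint arm with a two-finger parallel gripper is mounted at the origin on a cart in front of the work surface, level with it; the furniture and walls round the work are solid. World frame = base frame: x ahead of the robot, y to its left, z up, the work surface at z = 0. Lengths are in mm, angles in rad, forces in N, time in s.
With the tool pointing down it reaches from about 275 to 1000 mm from the base axis. Payload 8.4 kg.
Tool frame: the origin (TCP) lies at the very end of the fingers, on their centre line; the grasp point (between the pads) lies 19 mm behind it; z points along the fingers, y is the direction in which the jaws open and shut (so a half turn about z gives the same grasp; the last joint's range is limited). The gripper opens to 85 mm and grips with 20 to 120 N. Pads are 22 mm wide; open, the fingers measure 114 mm over their backs; the gripper's body (76 mm by 85 mm) begins 54 mm behind the grasp point. The pads swing forward as they close: fully open they stand 13 mm farther back than shut.
Start: joints at [1.254, 0.353, 1.633, -0, 1.155, -0.002], TCP at [193.515, 594.289, 231.281] pointing down, gripper open.
Joint ranges: [-2.63, 2.63], [-0.92, 2.1], [0.06, 2.66], [-1.3, 4.44], [0, 2.69], [-3.02, 3.02]. Speed limits (rad/s): [2.22, 2.22, 2.79, 3.14, 3.14, 3.14].

INTERFACE

Orientations are given as [roll, pitch, yaw] about the fixed x, y, z axes, in that order (R = Rz(yaw) Ry(pitch) Rx(roll)).
In Python, from rig import sense, grab_frame, get_calibration, sign_off, boxes_of, trace gives the robot as it stands.
- The arm moves only by the tool servo_tool, never from a script. Its argument "rows" is a list of rows, each a list of 3 entries, a list of its own where there are three numbers: the finger opening in mm, from 0 to 85.4, then the shift along the tool's x, y, z in mm, then the turn, a rotation vector about the tool's x, y, z in degrees. A call has 1 to 8 rows; each row shifts and turns the commanded pose from where the row before left it, along the tool's axes as they then stand; what a row does not reach is not made up. A row lasts 1/8 s, in which the tool goes at most 62.5 mm and 10.7 degrees, less where a joint would pass 70% of its speed; a pose out of reach is approached as far as the arm can. A call is refused whole if a number of a shift passes 62.5 or a number of a turn 10.7, either way. A call with a gripper value outside its range is refused whole. The fingers move at their own pace and stop on an object; "force" is the grip in N (left out, the last holds). Time passes only in rows, so rows that do not move let the fingers close. It gives the time, the measured TCP pose, the force and the opening at its end, in the units of the state.
- sense(): the state, without advancing time (a new reading comes with each control period).
- grab_frame(name): name is "scene" or "top" or "wrist"; returns the picture (400x640x3 uint8, blue, green, red); there is no depth.
- get_calibration(name): a dict with "intrinsics" (3x3 intrinsics, pixels), "k1" (the pictures are not rectified: a ray, as slopes to the right and down, at radius r is drawn at 1 + k1 r^2 times it, then the intrinsics apply), "world_to_cam" (4x4, takes a point from world to camera coordinates). Camera axes: x right, y down, z forward; pixel columns grow to the right and rows downward; lengths in mm; the calibration is good to about 2 mm. A picture is of the moment at which its call begins: read the wrist's pose just before it. get_calibration takes no time and is no camera call; for the wrist camera it gives the pose at the moment of the call.
- sign_off(): hands the job in, once; it reports no verdict.
Trained networks look in the newest picture that a camera, given by its name, has taken for a name from the list of things; names that differ only in an ending like _2 or _b are one class to them, and where a whole thing is asked for, a point or a joint stands for the part that bears it (a point fixed in the world has none). Each returns a list of dicts, best first, with "conf" (0 to 1); they miss things now and then, are a little off and sometimes report something else, mostly with a low value. They report only what shows in the picture. A call takes as long as a camera call. They do not tell look-alikes from the thing itself.
- boxes_of(camera, thing): "centre" ([x, y, z] in mm, in the coordinates of the camera as it stood for that picture, good to about 4 mm: the middle of the surface that is visible of it).
- trace(camera, thing): "mask" (400x640 bool, what is visible of it).
The state is a dict: "clock": time; "qpos": joint angles; "qvel": joint speeds; "joint_efforts": joint torques, N m; "eef_pos": TCP position; "tcp_rot": TCP orientation; "contact_force": force on the tool from outside, world axes, zero at the start; "wrist_torque": the same for the moment, N m; "opening": opening from 0.0 (shut) to 1.0 (fully open).
Only numpy, scipy, OpenCV 4.12 (cv2) and the standard library are available. Lean on these libraries where they do the work, as an engineer would, in place of code of your own. Each camera call takes 0.05 s, during which the arm holds its last target. There are 200 camera calls.

TASK

The grinding disc sits crooked in the mouth of the spice grinder, riding high on its ledge. Under light pressure turn it by its orange wing, clockwise seen from above, until its lugs drop into their slots and it lies fully home, then swing the grinder's cover fully shut over it. Leave the other things where they stand.

Things in the scene. Friction and masses are not known exactly. Their poses are not given: they have to be found in the camera images.
- grinder: White round spice grinder fixed to the worktop, 132 mm wide, 76 mm high; origin under its centre, z up. Open bore 112 mm wide. Inside it, 42 mm above the worktop, a flat ledge with three slots 18 mm wide and 12 mm deep, 120 degrees apart. Where the slots point is hidden by the disc, is not given and does not follow from the grinder's yaw: find them by feel.
- disc_wing (a point): Centre, half-way up, of the orange wing on the loose dark grinding disc, on the disc's axis; x along the wing, z up. Wing 46 mm long, 12 mm thick, 22 mm high. 73 mm above the worktop at the start, wing top 8 mm over the grinder's rim; 62 mm when the disc is home, wing top 3 mm below the rim. It can be turned ungripped, a finger on each side of the wing, tips on the disc.
- disc_deck (a point): Centre of the disc's flat top, at the wing's foot, 11 mm under disc_wing. Disc 109 mm wide, 9 mm thick, 0.2 to 0.4 kg. Under it three lugs, 12 mm square, 11 mm high, 45 mm out, 120 degrees apart, stand on the ledge at the start. A clockwise turn (from above) of 20 to 80 degrees from the start brings them over the slots, with 3 mm play to each side; the disc then drops 11 mm.
- cover (a joint): Swing cover, turns level about an upright pivot: 0 = fully shut over the mouth (a stop); grows as it opens clockwise seen from above, to 2.35 rad; starts 1.75 to 2.2, beside the mouth. Stays where left; about 1 N at the knob moves it. Grey round plate 124 mm wide, 5 mm thick, underside 77.5 mm above the worktop; cannot pass over the wing while the disc is not home.
- cover_knob (a point): Centre, half-way up, of the upright black round knob on the cover, 18 mm across and 26 mm high, 95.5 mm above the worktop, 100 mm from the pivot's axis. The knob goes round the pivot in a level circle and can be pushed from the side.
- cover_pivot (a point): Point on the cover's pivot axis (vertical), at the height of cover_knob.
- tin: Bystander: food tin, 75 mm wide, 58 mm high, origin under its centre.
- spice_jar: Bystander: spice jar with an ochre cap, 42 mm wide, 106 mm high, origin under its centre.
- lemon: Bystander: lemon, 78 x 55 x 56 mm, origin under its centre.
There are look-alikes about, which are no part of the job. What is shaped like the part that bears disc_wing but brown or turquoise is not meant.

How it is judged:
By the outcome, as a careful person would: the job done as asked, in the order asked, and still so for the second after the job is handed in, with the robot touching nothing.
It also fails if it takes over 72 s, if anything falls off the work surface, if the arm or the gripper's body presses on something with over 40 N, if the wrist force passes 120 N, or if a joint passes its speed limit or range.

## Working session

There is one attempt and no reset: what is moved stays moved. The work goes in short steps, Python scripts to look and compute and a tool call to move; the robot and the scene stay as the last step left them, time stands still between calls to the robot, and variables do not carry over. Pictures are saved under pics/ and viewed, about 8 in all and at most 12, crops included, and the job is handed in when it is done.

Besides the shell and the picture viewer there is one more tool, called after "Emit:" in YAML: its name, and indented under it one key for each argument. servo_tool: Moves the arm, as the interface text tells. Its arguments: {"type":"object","properties":{"rows":{"type":"array","items":{"type":"array"}},"force":{"type":"number"}},"required":["rows"]}

```bash
mkdir -p pics; cat > h.py <<'E'
import numpy as np, cv2
from rig import *
def w(cam,p):
    T=np.array(get_calibration(cam)["world_to_cam"]); return (np.linalg.inv(T)@np.r_[p,1])[:3]
def px(cam,P):
    c=get_calibration(cam);T=np.array(c["world_to_cam"]);K=np.array(c["intrinsics"])
    q=T@np.r_[P,1]; s=q[:2]/q[2]; s=s*(1+c["k1"]*(s@s)); return (K@np.r_[s,1])[:2]
def ray(cam,uv,z):
    c=get_calibration(cam);T=np.array(c["world_to_cam"]);K=np.array(c["intrinsics"])
    s0=(np.linalg.inv(K)@np.r_[uv,1])[:2]; s=s0.copy()
    for _ in range(20): s=s0/(1+c["k1"]*(s@s))
    R=T[:3,:3];o=-R.T@T[:3,3];d=R.T@np.r_[s,1]; return o+d*(z-o[2])/d[2]
E
python3 - <<'E'
from h import *
print(sense())
for cam in ["scene","top"]:
    cv2.imwrite(f"pics/{cam}0.png",grab_frame(cam))
    for t in ["grinder","disc_wing","disc_deck","cover","cover_knob","tin","spice_jar","lemon"]:
        for b in boxes_of(cam,t)[:4]:
            P=w(cam,b["centre"]); print(cam,t,round(b["conf"],2),P.round(0),px(cam,P).round(0))
E
```

```text
{'clock': 0.0, 'qpos': array([ 1.25358868e+00,  3.53651537e-01,  1.63416358e+00, -7.08365782e-06,
        1.15520609e+00, -2.41265459e-03]), 'qvel': array([-0.0002635 , -0.00082941, -0.00098503, -0.0005732 , -0.00018062,
       -0.00029943]), 'joint_efforts': array([-2.36586551e-03, -6.05241680e+01, -3.42067230e+01, -1.96242017e-04,
        9.30967683e-03, -6.60091757e-06]), 'eef_pos': array([193.36836405, 593.81297254, 230.54697125]), 'tcp_rot': array([-3.14016408e+00,  3.02995512e-06,  2.82680053e+00]), 'contact_force': array([ 0.99258247,  0.03722524, -0.22020296]), 'wrist_torque': array([ 0.04087888,  0.02570865, -0.01133952]), 'opening': 1.0013327692637954}
scene grinder 0.55 [494.  23.  70.] [327. 241.]
scene disc_wing 0.9 [516.  34.  63.] [334. 239.]
scene disc_wing 0.89 [647. 315.  23.] [318. 192.]
scene disc_wing 0.63 [658. 453.  23.] [298. 176.]
scene disc_deck 0.9 [657. 456.  19.] [297. 177.]
scene disc_deck 0.64 [521.  29.  59.] [337. 241.]
scene disc_deck 0.57 [648. 315.  19.] [318. 194.]
scene cover 0.93 [503. 155.  85.] [298. 207.]
scene cover_knob 0.73 [505. 152.  85.
[... 164 characters left out ...]

scene spice_jar 0.18 [496.  17.  70.] [330. 242.]
scene lemon 0.95 [427. 281.  38.] [247. 213.]
top grinder 0.74 [504. 138.  84.] [318. 225.]
top disc_wing 0.86 [649. 326.  21.] [254. 182.]
top disc_wing 0.83 [512.  35.  60.] [354. 224.]
top disc_wing 0.67 [656. 467.  19.] [207. 181.]
top disc_deck 0.8 [667. 463.  22.] [208. 177.]
top disc_deck 0.68 [510.  33.  64.] [355. 224.]
top disc_deck 0.66 [650. 325.  26.] [254. 181.]
top cover 0.69 [506. 160.  87.] [310. 225.]
top cover_knob 0.92 [503. 161.  84.] [310. 226.]
top tin 0.92 [ 579. -157.   55.] [419. 200.]
top tin 0.56 [516.  34.  65.] [354. 222.]
top spice_jar 0.76 [666. -95. 103.] [399. 167.]
top lemon 0.9 [433. 298.  50.] [263. 253.]
```

```bash
python3 - <<'E'
import cv2
a=cv2.imread("pics/top0.png")[130:310,180:460]; b=cv2.imread("pics/scene0.png")[150:330,220:500]
cv2.imwrite("pics/c0.png",cv2.resize(cv2.vconcat([a,b]),None,fx=2.0,fy=1.66,interpolation=2))
E
```

```text
(no output)
```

View pics/c0.png

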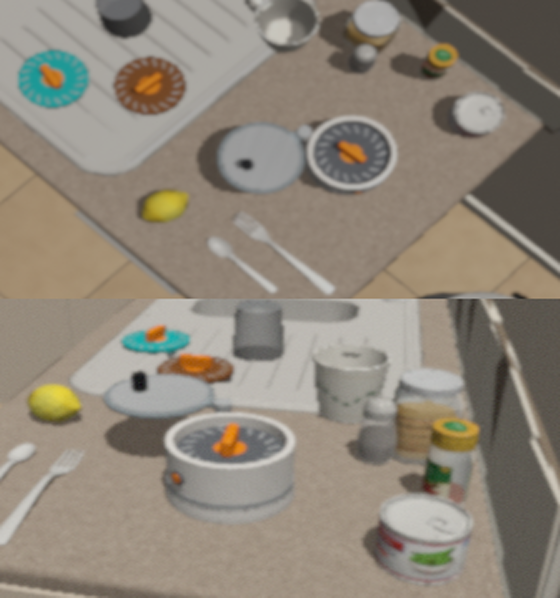

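The candidates in the top picture are turquoise (206,177), brown (254,181), and the dark disc with the orange wing in the grinder mouth (355,222). The dark one in the grinder fits the description. Next I move above it.

Emit:
servo_tool:
  rows:
    - [85,[-44,-40,0],[0,0,0]]
    - [85,[-44,-40,0],[0,0,0]]
    - [85,[-44,-40,0],[0,0,0]]
    - [85,[-44,-40,0],[0,0,0]]
    - [85,[-44,-40,0],[0,0,0]]
    - [85,[-44,-40,0],[0,0,0]]
    - [85,[-44,-40,0],[0,0,0]]
    - [85,[-44,-40,0],[0,0,0]]

```text
clock: 1.9
eef_pos: [430.0, 179.3, 231.7]
tcp_rot: [3.141, 0.001, 2.827]
contact_force: [0.9, -0.2, 0.1]
opening: 0.998
```

Emit:
servo_tool:
  rows:
    - [85,[-42,-38,0],[0,0,0]]
    - [85,[-42,-38,0],[0,0,0]]
    - [85,[-43,-37,0],[0,0,0]]
    - [85,[0,0,0],[0,0,0]]
    - [85,[0,0,0],[0,0,0]]

```text
clock: 2.52
eef_pos: [514.5, 34.3, 231.1]
tcp_rot: [3.142, -0.001, 2.826]
contact_force: [-1.1, 0.3, 0.0]
opening: 0.997
```

```bash
python3 - <<'E'
from h import *
s=sense();print(s["clock"],s["eef_pos"],s["tcp_rot"],s["qpos"])
im=grab_frame("wrist");cv2.imwrite("pics/w1.png",im)
for t in ["grinder","disc_wing","disc_deck","cover","cover_knob"]:
    for b in boxes_of("wrist",t)[:3]:
        P=w("wrist",b["centre"]); print(t,round(b["conf"],2),P.round(1),px("wrist",P).round(0))
E
```

```text
2.525 [514.54140822  34.27921054 231.10828918] [ 3.14150586e+00 -7.41420829e-04  2.82576485e+00] [ 6.33778433e-02  1.83292942e-01  1.86417440e+00  3.99506760e-04
  1.09478196e+00 -1.19177383e+00]
grinder 0.61 [500.8 139.3  81.3] [426. 134.]
disc_wing 0.91 [639.4 319.2  22.1] [580. 194.]
disc_wing 0.71 [509.1  34.7  58.7] [319. 171.]
disc_deck 0.87 [507.7  32.1  59.5] [316. 170.]
disc_deck 0.63 [639.6 318.9  19.8] [578. 193.]
cover 0.93 [502.5 161.8  85.3] [452. 129.]
cover_knob 0.76 [501.6 157.6  86.2] [448. 129.]
```

View pics/w1.png

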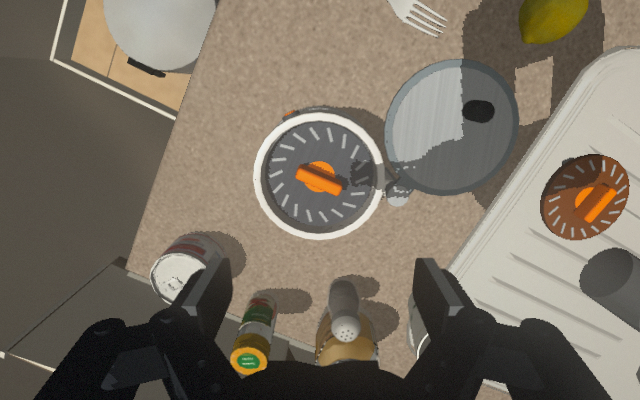

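The view shows the dark disc with its orange wing at (319,179), the cover plate at (451,127) with the knob at (478,111), and the pivot near (398,190). The brown look-alike is at (585,197). I'll measure these precisely.

```bash
python3 - <<'E'
from h import *
im=cv2.imread("pics/w1.png"); hsv=cv2.cvtColor(im,cv2.COLOR_BGR2HSV)
# wing
m=((hsv[...,0]>5)&(hsv[...,0]<22)&(hsv[...,1]>170)&(hsv[...,2]>180)).astype(np.uint8); m[:,:270]=0;m[:,370:]=0;m[:140]=0;m[220:]=0
pts=np.argwhere(m)[:,::-1].astype(np.float32); print(len(pts),cv2.minAreaRect(pts))
# bounded by top face: bright ones
for uv in [(297,166),(341,190),(319,179)]: print("wing top px",uv,ray("wrist",np.array(uv,float),84).round(1))
# rim
m=((hsv[...,1]<40)&(hsv[...,2]>200)).astype(np.uint8); m[:,:240]=0;m[:,384:]=0;m[:105]=0;m[245:]=0
n,l,st,c=cv2.connectedComponentsWithStats(m); k=1+np.argmax(st[1:,4]); print(st[k])
pts=np.argwhere(l==k)[:,::-1].astype(float)
P=np.array([ray("wrist",p,76)[:2] for p in pts]); 
h=P[cv2.convexHull(P.astype(np.float32),returnPoints=False).ravel()]
print("rim outer",cv2.fitEllipse(h.astype(np.float32)))
for u in [(478,111)]: print("knob",ray("wrist",np.array(u,float),95).round(1))
for u in [(398,190)]: print("pivot",ray("wrist",np.array(u,float),85).round(1))
tm=trace("wrist","cover")[0]["mask"]; pts=np.argwhere(tm)[:,::-1]; 
hl=cv2.convexHull(pts.astype(np.int32)).reshape(-1,2).astype(float); P=np.array([ray("wrist",p,82)[:2] for p in hl]); print(cv2.fitEllipse(P.astype(np.float32)))
tm=tm.astype(np.uint8)
z=im[60:260,240:540].copy(); cv2.imwrite("pics/z1.png",cv2.resize(z,None,fx=2.6,fy=2.6,interpolation=2))
E
```

```text
707 ((319.79998779296875, 176.59999084472656), (47.43416213989258, 30.35786247253418), 18.434947967529297)
wing top px (297, 166) [492.7  18.6  84. ]
wing top px (341, 190) [527.4  50.4  84. ]
wing top px (319, 179) [510.8  34.   84. ]
[ 253  113  129  127 2437]
rim outer ((513.6494140625, 32.32158660888672), (125.93359375, 126.43367767333984), 108.63410186767578)
knob [492.2 182.8  95. ]
pivot [543.7 101.7  85. ]
((510.6023254394531, 154.65631103515625), (122.28593444824219, 147.66543579101562), 35.25760269165039)
```

View pics/z1.png

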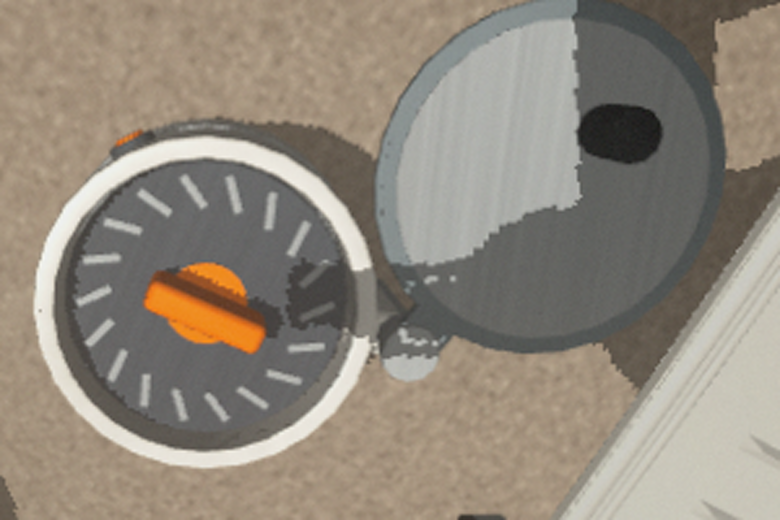

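```bash
python3 - <<'E'
from h import *
f=lambda x,y:np.array([240+(x+.5)/2.6-.5,60+(y+.5)/2.6-.5])
a=ray("wrist",f(150,291),84);b=ray("wrist",f(259,338.5),84);d=b-a
print(a.round(1),b.round(1),((a+b)/2).round(1),np.linalg.norm(d),np.degrees(np.arctan2(d[1],d[0])))
a=ray("wrist",f(155,280),84);b=ray("wrist",f(266,325),84);d=b-a
print(np.linalg.norm(d),np.degrees(np.arctan2(d[1],d[0])))
print("pivot cap",[ray("wrist",f(409,355),z).round(1) for z in (80,85,90)])
print("knob top/bottom",ray("wrist",f(645,133),108.5).round(1),ray("wrist",f(598,132),82.5).round(1))
s=sense();print(s["eef_pos"],s["tcp_rot"])
E
```

```text
[497.9  17.   84. ] [526.9  48.8  84. ] [512.4  32.9  84. ] 43.010953985016876 47.65665022643363
43.09633539409104 49.29641515772864
pivot cap [array([551.5,  99.9,  80. ]), array([549.5,  99.2,  85. ]), array([547.5,  98.6,  90. ])]
knob top/bottom [491.7 184.7 108.5] [492.2 181.   82.5]
[514.71480244  35.01304941 231.42562839] [3.14150032e+00 2.05485136e-04 2.82808901e+00]
```

Emit:
servo_tool:
  rows:
    - [40,[0,0,15],[0,0,-9.5]]
    - [40,[0,0,15],[0,0,-9.5]]
    - [40,[0,0,15],[0,0,-9.5]]
    - [40,[0,0,15],[0,0,-9.5]]
    - [40,[0,0,15],[0,0,-9.5]]
    - [40,[0,0,15],[0,0,-9.5]]
    - [40,[0,0,15],[0,0,-9.3]]
    - [40,[2.5,0,10],[0,0,0]]

```text
clock: 3.88
eef_pos: [513.0, 32.7, 115.7]
tcp_rot: [3.141, -0.0, -2.3]
contact_force: [0.1, 0.5, 0.5]
opening: 0.473
```

Emit:
servo_tool:
  rows:
    - [36,[0,0,0],[0,0,0]]
    - [36,[0,0,0],[0,0,0]]
    - [36,[0,0,0],[0,0,0]]

```text
clock: 4.25
eef_pos: [513.7, 32.5, 116.9]
tcp_rot: [-3.141, 0.001, -2.3]
contact_force: [0.1, -0.6, -0.5]
opening: 0.42
```

```bash
python3 - <<'E'
from h import *
s=sense();print(s["clock"],s["eef_pos"],np.degrees(s["tcp_rot"]),s["opening"],s["contact_force"],s["wrist_torque"],s["qpos"])
im=grab_frame("wrist");cv2.imwrite("pics/w2.png",im)
print(px("wrist",[513,32.6,84]),px("wrist",s["eef_pos"]))
E
```

```text
4.25 [513.68141649  32.45619089 116.85170189] [-1.79957663e+02  4.23514920e-02 -1.31792273e+02] 0.4204217716927863 [ 0.06418792 -0.64633172 -0.46639781] [-0.00015478 -0.03128369 -0.00269236] [ 6.01881426e-02  3.29229024e-01  1.96796289e+00 -5.65002090e-06
  8.43355569e-01 -2.35198772e+00]
[318.95922476 232.31453625] [317.19438623 260.89803597]
```

View pics/w2.png

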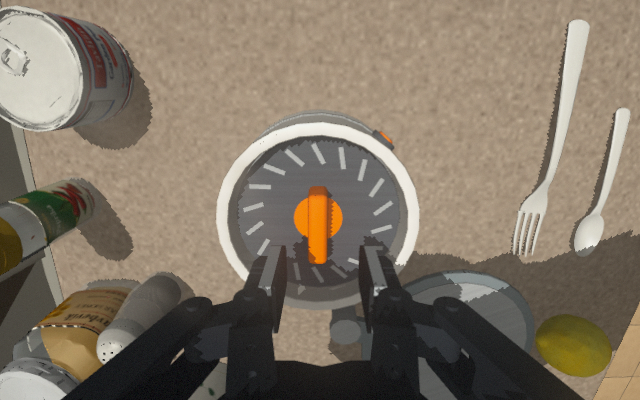

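The wing runs upright at (318,225), centred between the jaws, so I descend around it and narrow the fingers.

Emit:
servo_tool:
  rows:
    - [36,[0,0,15],[0,0,0]]
    - [36,[0,0,15],[0,0,0]]
    - [36,[0,0,12],[0,0,0]]
    - [24,[0,0,0],[0,0,0]]
    - [17,[0,0,0],[0,0,0]]
    - [17,[0,0,0],[0,0,0]]
    - [17,[0,0,0],[0,0,0]]
  force: 20

```text
clock: 5.18
eef_pos: [513.8, 32.3, 74.7]
tcp_rot: [-3.141, 0.001, -2.299]
contact_force: [1.5, -0.4, -1.6]
opening: 0.199
```

Emit:
servo_tool:
  rows:
    - [17,[0,0,4],[0,0,0]]
    - [17,[0,0,4],[0,0,0]]
    - [17,[0,0,2],[0,0,0]]
    - [17,[0,0,0],[0,0,0]]

```text
clock: 5.68
eef_pos: [513.6, 32.3, 64.1]
tcp_rot: [-3.141, 0.0, -2.299]
contact_force: [3.5, -3.4, -2.2]
opening: 0.199
```

Emit:
servo_tool:
  rows:
    - [17,[0,-1,2],[0,0,0]]
    - [17,[0,0,1],[0,0,0]]
    - [17,[0,0,0],[0,0,0]]

```text
clock: 6.05
eef_pos: [513.5, 31.9, 62.1]
tcp_rot: [3.141, -0.0, -2.299]
contact_force: [-2.9, -0.1, 16.3]
opening: 0.199
```

Emit:
servo_tool:
  rows:
    - [17,[0,0,0],[0,0,4]]
    - [17,[0,0,0],[0,0,4]]
    - [17,[0,0,0],[0,0,4]]
    - [17,[0,0,0],[0,0,4]]

```text
clock: 6.55
eef_pos: [516.2, 31.5, 62.3]
tcp_rot: [-3.139, 0.003, -2.58]
contact_force: [6.4, -5.3, 5.9]
opening: 0.199
```

```bash
python3 - <<'E'
from h import *
s=sense();print(s["clock"],s["eef_pos"],np.degrees(s["tcp_rot"]),s["contact_force"],s["wrist_torque"])
E
```

```text
6.55 [516.17933779  31.45847738  62.25090781] [-179.84358327    0.19158195 -147.80401903] [ 6.43376098 -5.33045187  5.91458242] [-0.86294934 -0.92682384  0.4145251 ]
```

Emit:
servo_tool:
  rows:
    - [17,[0,0,0.5],[0,0,4]]
    - [17,[0,0,0],[0,0,4]]
    - [17,[0,0,0],[0,0,4]]

```text
clock: 6.92
eef_pos: [516.4, 31.3, 62.2]
tcp_rot: [-3.139, 0.004, -2.789]
contact_force: [4.7, -6.0, 12.4]
opening: 0.204
```

```bash
python3 - <<'E'
from h import *
s=sense();print(s["clock"],s["eef_pos"],np.degrees(s["tcp_rot"]),s["contact_force"],s["wrist_torque"])
E
```

```text
6.925 [516.43264326  31.27965545  62.22066833] [-179.86034646    0.2383096  -159.77356351] [ 4.73052602 -5.99342398 12.39642485] [-0.97206909 -0.64655516  0.49220253]
```

Emit:
servo_tool:
  rows:
    - [17,[0,0,0],[0,0,4]]
    - [17,[0,0,0],[0,0,4]]
    - [17,[0,0,0],[0,0,4]]

```text
clock: 7.3
eef_pos: [516.6, 31.0, 62.2]
tcp_rot: [-3.14, 0.005, -2.998]
contact_force: [5.5, -6.4, 11.3]
opening: 0.202
```

Emit:
servo_tool:
  rows:
    - [17,[0,0,0],[0,0,4]]
    - [17,[0,0,0],[0,0,4]]
    - [17,[0,0,0],[0,0,0]]

```text
clock: 7.68
eef_pos: [516.7, 30.9, 62.2]
tcp_rot: [-3.14, 0.005, -3.136]
contact_force: [4.9, -8.8, 10.8]
opening: 0.199
```

```bash
python3 - <<'E'
from h import *
s=sense();print(s["clock"],s["eef_pos"],np.degrees(s["tcp_rot"]),s["contact_force"],s["wrist_torque"])
E
```

```text
7.675 [516.6783541   30.90880568  62.22556417] [-179.92293947    0.2982376  -179.69905312] [ 4.93851117 -8.76705712 10.77630122] [-1.39592154 -0.83767307  0.35872994]
```

Emit:
servo_tool:
  rows:
    - [17,[0,0,0],[0,0,4]]
    - [17,[0,0,0],[0,0,4]]
    - [17,[0,0,0],[0,0,4]]

```text
clock: 8.05
eef_pos: [516.7, 30.6, 62.1]
tcp_rot: [-3.141, 0.005, 2.937]
contact_force: [7.4, -10.4, 8.7]
opening: 0.2
```

```bash
python3 - <<'E'
from h import *
s=sense();print(s["clock"],s["eef_pos"],np.degrees(s["tcp_rot"]),s["contact_force"],s["wrist_torque"])
E
```

```text
8.05 [516.68809378  30.64902512  62.14549188] [-179.96235251    0.31429361  168.25540291] [  7.38310068 -10.39204961   8.66775931] [-1.80052877 -0.97958057  0.58468389]
```

Emit:
servo_tool:
  rows:
    - [17,[0,0,0],[0,0,4]]
    - [17,[0,0,0],[0,0,4]]
    - [17,[0,0,0],[0,0,4]]

```text
clock: 8.43
eef_pos: [514.3, 30.8, 61.0]
tcp_rot: [-3.14, 0.001, 2.727]
contact_force: [2.2, -7.0, 4.5]
opening: 0.203
```

```bash
python3 - <<'E'
from h import *
s=sense();print(s["clock"],s["eef_pos"],np.degrees(s["tcp_rot"]),s["contact_force"],s["wrist_torque"])
E
```

```text
8.425 [514.33453426  30.84874438  61.02223317] [-1.79932660e+02  6.69304378e-02  1.56242542e+02] [ 2.19221363 -7.04831232  4.49578279] [-1.34767187 -0.35570025  0.91439977]
```

Height fell and the torque rose, so the lugs have likely dropped. I follow it down to test.

Emit:
servo_tool:
  rows:
    - [17,[0,0,4],[0,0,-2]]
    - [17,[0,0,4],[0,0,0]]
    - [17,[0,0,2],[0,0,0]]
    - [17,[0,0,1],[0,0,0]]

```text
clock: 8.93
eef_pos: [515.2, 30.8, 51.4]
tcp_rot: [-3.141, 0.003, 2.764]
contact_force: [-1.3, -9.8, 20.6]
opening: 0.202
```

```bash
python3 - <<'E'
from h import *
s=sense();print(s["clock"],s["eef_pos"],np.degrees(s["tcp_rot"]),s["contact_force"],s["wrist_torque"])
E
```

```text
8.925 [515.24731988  30.76597138  51.44969863] [-1.79965840e+02  1.59453287e-01  1.58374650e+02] [-1.32376897 -9.76482759 20.64556419] [-1.56425605  0.22750006  0.58238008]
```

Emit:
servo_tool:
  rows:
    - [22,[0,0,-2],[0,0,0]]
    - [22,[0,0,-5],[0,0,0]]
    - [22,[0,0,-30],[0,0,0]]
    - [30,[0,0,-40],[0,0,5]]
    - [30,[0,0,-40],[0,0,10]]
    - [30,[0,0,-20],[0,0,10]]
    - [30,[0,0,-10],[0,0,10]]
    - [30,[0,0,0],[0,0,1]]

```text
clock: 9.93
eef_pos: [514.0, 32.0, 197.3]
tcp_rot: [3.141, 0.0, 2.134]
contact_force: [-0.0, 0.8, 0.4]
opening: 0.351
```

```bash
python3 - <<'E'
from h import *
s=sense();print(s["clock"],s["eef_pos"],np.degrees(s["tcp_rot"]),s["contact_force"],s["opening"])
im=grab_frame("wrist");cv2.imwrite("pics/w3.png",im)
for t in ["cover_knob","disc_wing"]:
  for b in boxes_of("wrist",t)[:3]: P=w("wrist",b["centre"]);print(t,b["conf"],P.round(1),px("wrist",P).round())
E
```

```text
9.925 [514.02024411  31.96008139 197.33789705] [1.79956373e+02 8.26560961e-03 1.22287556e+02] [-0.00623836  0.75805566  0.44181996] 0.35137910127826616
cover_knob 0.96 [509.6 152.9  83.4] [407.  61.]
disc_wing 0.57 [654.6 293.1  17.9] [599.  27.]
disc_wing 0.56 [511.2  35.4  49. ] [324. 178.]
```

View pics/w3.png

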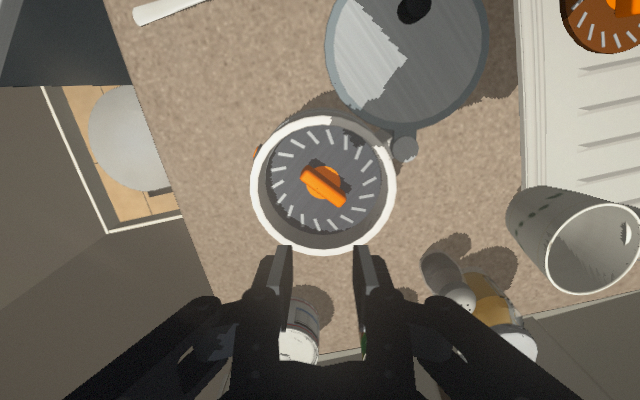

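The disc now lies low and level in the bore at (323,185), with an even dark wall around it and the wing at (324,187). The pivot cap is at (404,148) and the knob at (414,8).

```bash
python3 - <<'E'
from h import *
im=cv2.imread("pics/w3.png")
for z in (82,85,90): print("cap",z,ray("wrist",np.array([404,148.]),z).round(1))
print("knob mid",ray("wrist",np.array([414,8.]),95.5).round(1))
E=[(325,45),(488,45),(405,130),(345,100),(470,98)]
P=np.array([ray("wrist",np.array(e,float),82)[:2] for e in E])
A=np.c_[2*P,np.ones(len(P))];s=np.linalg.lstsq(A,(P**2).sum(1),rcond=None)[0];print("plate",s[:2],np.sqrt(s[2]+s[0]**2+s[1]**2))
E
```

```text
cap 82 [547.1  99.   82. ]
cap 85 [546.2  99.   85. ]
cap 90 [544.6  99.1  90. ]
knob mid [491.3 180.3  95.5]
plate [505.06772845 161.01171934] 60.73405835673238
```

Emit:
servo_tool:
  rows:
    - [44,[46.4,20.5,0],[0,0,0]]
    - [44,[46.4,20.5,0],[0,0,0]]
    - [44,[46.4,20.5,0],[0,0,0]]
    - [44,[0,0,30],[0,0,0]]
    - [44,[0,0,25],[0,0,0]]
    - [44,[0,0,10],[0,0,0]]
    - [44,[0,0,0],[0,0,0]]

```text
clock: 10.95
eef_pos: [491.2, 182.0, 131.1]
tcp_rot: [-3.14, -0.0, 2.135]
contact_force: [-0.1, -0.1, -0.1]
opening: 0.52
```

```bash
python3 - <<'E'
from h import *
s=sense();print(s["clock"],s["eef_pos"],np.degrees(s["tcp_rot"]),s["contact_force"],s["opening"])
im=grab_frame("wrist");cv2.imwrite("pics/w4.png",im)
E
```

```text
10.95 [491.22831195 181.9889261  131.0803529 ] [-1.79894493e+02 -2.57548602e-02  1.22307603e+02] [-0.1074982  -0.09972761 -0.08614092] 0.5199024913731954
```

View pics/w4.png

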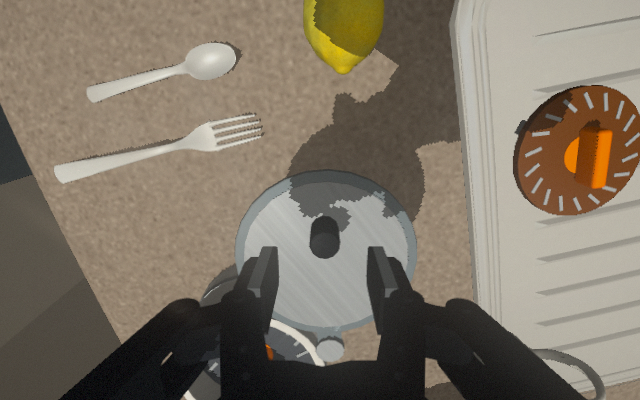

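Knob (325,238) is centred between the fingers, so I lower them around it and sweep the arc.

Emit:
servo_tool:
  rows:
    - [44,[0,0,15],[0,0,0]]
    - [44,[0,0,15],[0,0,0]]
    - [34,[0,0,8],[0,0,0]]
    - [26,[0,0,0],[0,0,0]]
    - [26,[0,0,0],[0,0,0]]

```text
clock: 11.62
eef_pos: [491.9, 182.3, 93.9]
tcp_rot: [3.141, 0.0, 2.134]
contact_force: [-0.5, 0.1, -0.1]
opening: 0.305
```

Emit:
servo_tool:
  rows:
    - [26,[-0.5,-7,0],[0,0,-4]]
    - [26,[-1,-14,0],[0,0,-8]]
    - [26,[-1,-14,0],[0,0,-8]]
    - [26,[-1,-14,0],[0,0,-8]]
    - [26,[0,0,0],[0,0,0]]

```text
clock: 12.25
eef_pos: [458.1, 146.5, 94.2]
tcp_rot: [3.141, 0.0, 2.621]
contact_force: [0.6, 0.6, -0.2]
opening: 0.301
```

Emit:
servo_tool:
  rows:
    - [26,[-1,-14,0],[0,0,-8]]
    - [26,[-1,-14,0],[0,0,-8]]
    - [26,[-1,-14,0],[0,0,-8]]
    - [26,[-1,-14,0],[0,0,-8]]
    - [26,[-1,-14,0],[0,0,-8]]
    - [26,[-1,-14,0],[0,0,-8]]
    - [26,[-1,-14,0],[0,0,-8]]
    - [26,[0,0,0],[0,0,0]]

```text
clock: 13.25
eef_pos: [456.5, 52.3, 94.1]
tcp_rot: [-3.141, 0.001, -2.688]
contact_force: [0.1, 0.2, -0.1]
opening: 0.305
```

Emit:
servo_tool:
  rows:
    - [26,[-1,-14,0],[0,0,-8]]
    - [26,[-1,-14,0],[0,0,-8]]
    - [26,[-1,-14,0],[0,0,-8]]
    - [26,[0,0,0],[0,0,0]]

```text
clock: 13.75
eef_pos: [482.2, 19.9, 93.9]
tcp_rot: [-3.141, 0.001, -2.27]
contact_force: [0.3, 0.3, 0.0]
opening: 0.302
```

Emit:
servo_tool:
  rows:
    - [26,[-0.5,-7,0],[0,0,-4]]
    - [26,[-0.5,-5,0],[0,0,-3]]
    - [26,[0,0,0],[0,0,0]]

```text
clock: 14.12
eef_pos: [491.4, 13.6, 93.8]
tcp_rot: [3.142, 0.0, -2.148]
contact_force: [-0.6, 0.8, -0.8]
opening: 0.302
```

Emit:
servo_tool:
  rows:
    - [26,[0,-5,0],[0,0,-3]]
    - [26,[0,-4,0],[0,0,-2]]
    - [26,[0,-3,0],[0,0,-2]]
    - [26,[0,0,0],[0,0,0]]

```text
clock: 14.62
eef_pos: [501.6, 7.4, 93.8]
tcp_rot: [3.141, 0.0, -2.024]
contact_force: [-0.1, -0.3, -0.4]
opening: 0.302
```

Emit:
servo_tool:
  rows:
    - [26,[0,-2,0],[0,0,0]]
    - [26,[0,-2,0],[0,0,0]]
    - [26,[0,0,0],[0,0,0]]

```text
clock: 15.0
eef_pos: [505.6, 5.2, 93.8]
tcp_rot: [-3.141, 0.0, -2.021]
contact_force: [-0.6, -0.3, -0.2]
opening: 0.301
```

Emit:
servo_tool:
  rows:
    - [26,[0,-2,0],[0,0,0]]
    - [26,[0,-2,0],[0,0,0]]
    - [26,[0,0,0],[0,0,0]]

```text
clock: 15.38
eef_pos: [507.1, 4.2, 93.5]
tcp_rot: [3.137, -0.001, -2.021]
contact_force: [-6.5, 6.2, 5.7]
opening: 0.304
```

```bash
python3 - <<'E'
from h import *
s=sense();print(s["clock"],s["eef_pos"],np.degrees(s["tcp_rot"]),s["contact_force"],s["opening"])
im=grab_frame("wrist");a=grab_frame("scene");cv2.imwrite("pics/w5.png",cv2.vconcat([im[150:],cv2.resize(a[160:300,200:480],(640,320))]))
E
```

```text
15.375 [507.05652222   4.18375489  93.46943089] [ 1.79744796e+02 -3.81754038e-02 -1.15790012e+02] [-6.51913588  6.22270303  5.68173869] 0.30357400597439366
```

View pics/w5.png

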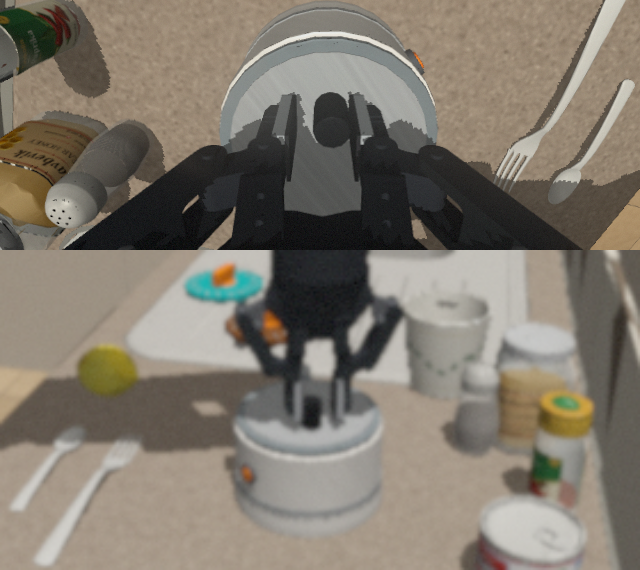

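Contact at about 9 N with the plate concentric over the mouth suggests the stop. I'll push briefly more to confirm, then centre the jaws and retreat.

Emit:
servo_tool:
  rows:
    - [26,[0,-1,0],[0,0,0]]
    - [26,[0,0,0],[0,0,0]]

```text
clock: 15.72
eef_pos: [507.1, 4.1, 93.4]
tcp_rot: [3.135, -0.001, -2.021]
contact_force: [-9.4, 7.9, 9.6]
opening: 0.303
```

Emit:
servo_tool:
  rows:
    - [30,[0,3,0],[0,0,0]]
    - [34,[0,3,0],[0,0,0]]
    - [34,[0,0,0],[0,0,0]]
    - [34,[0,0,-8],[0,0,0]]
    - [34,[0,0,-30],[0,0,0]]
    - [34,[0,0,-50],[0,0,0]]
    - [34,[0,0,-20],[0,0,0]]
    - [34,[0,0,0],[0,0,0]]

```text
clock: 16.73
eef_pos: [505.9, 5.5, 203.9]
tcp_rot: [-3.138, 0.002, -2.02]
contact_force: [-0.7, -0.6, -0.9]
opening: 0.397
```

```bash
python3 - <<'E'
from h import *
s=sense();print(s["clock"],s["eef_pos"],np.degrees(s["tcp_rot"]),s["contact_force"])
im=grab_frame("wrist");cv2.imwrite("pics/w6.png",im)
for t in ["cover","cover_knob","tin","spice_jar","lemon"]:
  for b in boxes_of("top",t)[:2] if t!="cover" else boxes_of("wrist",t): print(t,b["conf"],w("top" if t!="cover" else "wrist",b["centre"]).round(1))
E
```

```text
16.725 [505.8921698   5.5465371 203.8748244] [-1.79781434e+02  1.03954945e-01 -1.15742906e+02] [-0.66601494 -0.64239592 -0.89270137]
cover 0.97 [507.3  26.9  82.4]
cover_knob 0.92 [503.2 161.   84.2]
tin 0.92 [ 578.8 -157.4   55.4]
tin 0.56 [515.9  34.2  65. ]
spice_jar 0.76 [666.3 -95.4 103.2]
lemon 0.9 [433.3 297.5  49.7]
```

View pics/w6.png

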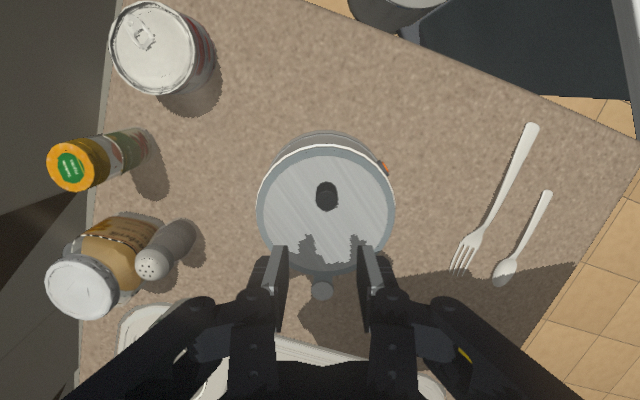

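```bash
python3 - <<'E'
from h import *
im=cv2.imread("pics/w6.png")
E=[(256,208),(396,208),(326,145),(272,168),(380,168),(262,230),(390,230)]
P=np.array([ray("wrist",np.array(e,float),82.5)[:2] for e in E])
A=np.c_[2*P,np.ones(len(P))];s=np.linalg.lstsq(A,(P**2).sum(1),rcond=None)[0];print("plate",s[:2],np.sqrt(s[2]+s[0]**2+s[1]**2))
c=ray("wrist",np.array([321,291.]),85);k=ray("wrist",np.array([326,196.]),95.5);print("cap",c,"knob",k,np.degrees(np.arctan2(*(k-c)[[1,0]]))%360)
grab_frame("top")
for t in ["tin","spice_jar","lemon","cover_knob"]:
  for b in boxes_of("top",t)[:1]: print(t,b["conf"],w("top",b["centre"]).round(1))
E
```

```text
plate [507.76245693  27.99545013] 60.01587418709288
cap [545.90438409  96.8794248   85.        ] knob [499.43246661   9.9874936   95.5       ] 241.86104542123354
spice_jar 0.57 [ 680.3 -105.8  103.7]
lemon 0.88 [433.  297.6  46.9]
cover_knob 0.81 [513.3  54.7  84.2]
```

```bash
python3 - <<'E'
from h import *
im=cv2.imread("pics/w6.png"); o=cv2.resize(im,None,fx=4,fy=4,interpolation=cv2.INTER_CUBIC)
def circ(c,r,z,col):
    p=np.array([px("wrist",[c[0]+r*np.cos(t),c[1]+r*np.sin(t),z]) for t in np.linspace(0,6.283,120)])
    cv2.polylines(o,[((p+.5)*4-.5).round().astype(np.int32)],True,col,1)
circ((513.5,32.3),66,76,(0,0,255)); circ((513.5,32.3),62,82.5,(0,255,0)); circ((508,28),62,82.5,(255,0,0)); circ((513.5,32.3),66,0,(255,0,255))
k=o[115*4:305*4,235*4:420*4]; cv2.imwrite("pics/z6.png",cv2.resize(k,None,fx=.78,fy=.78,interpolation=cv2.INTER_AREA))
E
```

```text
(no output)
```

View pics/z6.png

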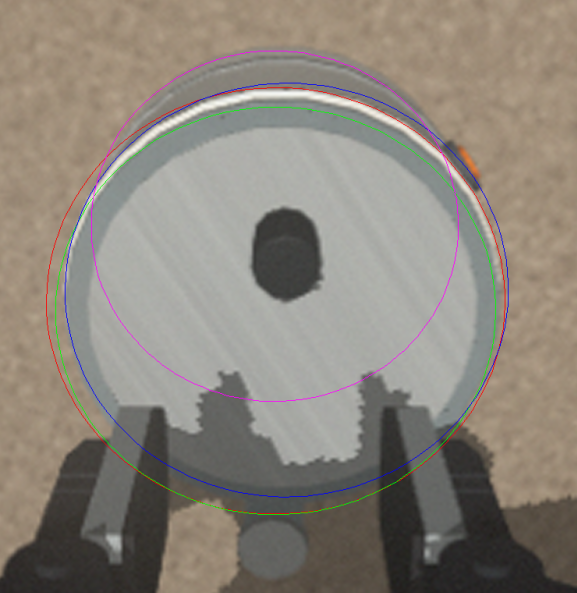

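Emit:
servo_tool:
  rows:
    - [34,[26,54,-20],[0,0,0]]
    - [34,[26,54,-20],[0,0,0]]
    - [34,[13,27,0],[0,0,0]]
    - [34,[0,0,0],[0,0,0]]
    - [34,[0,0,0],[0,0,0]]

```text
clock: 17.9
eef_pos: [356.9, 5.7, 241.7]
tcp_rot: [-3.14, 0.001, -2.02]
contact_force: [0.4, -0.1, 0.3]
opening: 0.398
```

```bash
python3 - <<'E'
from h import *
s=sense();print(s["clock"],s["eef_pos"],s["contact_force"])
t=grab_frame("top");sc=grab_frame("scene")
for n in ["tin","spice_jar","lemon","cover_knob"]:
  for c in ["top","scene"]:
    for b in boxes_of(c,n)[:1]: print(c,n,b["conf"],w(c,b["centre"]).round(1))
cv2.imwrite("pics/f.png",cv2.vconcat([cv2.resize(t[170:280,270:450],None,fx=3,fy=2.7,interpolation=2),cv2.resize(sc[160:260,270:450],None,fx=3,fy=2.8,interpolation=2)]))
E
```

```text
17.9 [356.91316917   5.71074688 241.66457308] [ 0.39998678 -0.08116338  0.32118763]
top tin 0.9 [ 579.  -158.8   52.6]
scene tin 0.98 [ 565.6 -172.6   53.5]
top spice_jar 0.54 [ 667.6 -100.   104.6]
scene spice_jar 0.68 [ 668.1 -118.4   74.8]
top lemon 0.68 [433.5 301.9  47.9]
scene lemon 0.59 [422.5 281.   36.8]
top cover_knob 0.94 [515.4  36.   81.2]
scene cover_knob 0.6 [505.1  22.1  84.3]
```

View pics/f.png

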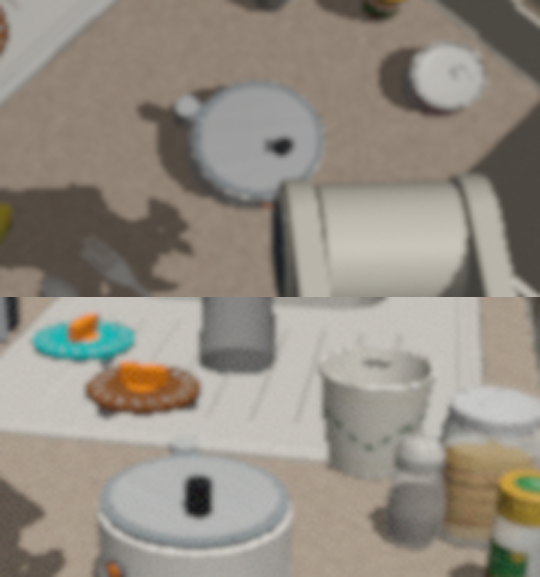

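The cover sits concentric on the grinder in both views (plate 101–290 against body 98–292 in the scene crop), and the bystanders are unmoved. I'm handing it in.

```bash
python3 -c "
from rig import *
print(sign_off())"
```

```text
the job is handed in; nothing more can be done
None
```

The grinding disc is home and the cover is swung shut over it. I handed the job in at about 18 s on the robot's clock, with the arm clear of everything.

**Disc:** I turned it clockwise by its wing, with a finger on each side and the tips pressing at up to about 16 N. It dropped after about 70° of turn. The fingertips then met its top 51.4 mm above the worktop under 20 N, against an expected 51 mm. The wrist picture also showed it lying low and level.

**Cover:** I pushed the knob round its circle until it hit a firm stop. An extra 1 mm of push gave about 12 N and no movement. After I moved away, the top and scene pictures showed the plate concentric with the grinder.

**Bystanders:** The tin, spice jar and lemon were found where they started, within about 5 mm, which is roughly the networks' accuracy.

**Checks that disagreed:** A rough wrist-camera fit put the cover 2–3° short of fully shut (plate centre 6–7 mm off). I put this down to hand-picked pixels and the camera's calibration error. The firm stop and the two final pictures all indicated fully shut.

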